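# Set the menu-stand leg to its mark and squeeze the cam shut

### The arm

A 7-joint arm with a two-finger parallel gripper is mounted at the origin on a cart in front of the work surface, level with it; the furniture and walls round the work are solid. World frame = base frame: x ahead of the robot, y to its left, z up, the work surface at z = 0. Lengths are in mm, angles in rad, forces in N, time in s.
With the tool pointing down it reaches from about 400 to 875 mm from the base axis. Payload 4.4 kg.
Tool frame: the origin (TCP) lies midway between the tips of the shut fingers; the grasp point (between the pads) lies ctrl.grip_depth behind it (ctrl.grip_depth is the distance from the TCP to the grasp point, in mm); z points along the fingers, y is the line along which they close (so a half turn about z gives the same grasp; the last joint's range is limited). The gripper opens to 85 mm and grips with 20 to 120 N. Pads are 22 mm wide; open, the fingers measure 114 mm over their backs; the gripper's body (76 mm by 85 mm) begins 54 mm behind the grasp point. The pads swing forward as they close: fully open they stand 13 mm farther back than shut.
Start: joints at [-1.223, 0.628, 0.038, 1.517, -0.027, 0.996, -0.02], TCP at [261.338, 595.164, 231.313] pointing down, gripper open.
Joint ranges: [-3.06, 3.06], [-0.37, 2.12], [-1.25, 1.32], [0.18, 2.47], [-1.1, 4.24], [0.23, 1.98], [-2.94, 2.94]. Speed limits (rad/s): [2.57, 2.57, 3.14, 3.14, 3.14, 3.14, 3.14].

### API

Orientations are given as [roll, pitch, yaw] about the fixed x, y, z axes, in that order (R = Rz(yaw) Ry(pitch) Rx(roll)).
In Python, from cell import ctrl gives the robot as it stands.
- The arm moves only by the tool carry_out, never from a script. Its argument "deltas" is one flat list of numbers, 7 for each row, row after row: the turn, a rotation vector about the tool's x, y, z in degrees, then the shift along the tool's x, y, z in m, then the closure, from -1 (fully open) to 1 (shut). In form: [wx, wy, wz, dx, dy, dz, claw, wx, wy, wz, dx, dy, dz, claw, ...]. A call has 1 to 12 rows; each row shifts and turns the commanded pose from where the row before left it, along the tool's axes as they then stand; what a row does not reach is not made up. A row lasts 1/8 s, in which the tool goes at most 62.5 mm and 10.7 degrees, less where a joint would pass 70% of its speed; a pose out of reach is approached as far as the arm can. A call with a gripper value outside its range is refused whole. The fingers move at their own pace and stop on an object; the grip force is fixed at half the most. Time passes only in rows, so rows that do not move let the fingers close. It gives the time, the measured TCP pose, the force, the opening and the grip force at its end, in the units of the state.
- ctrl.read_state(): the state, without advancing time (a new reading comes with each control period).
- ctrl.get_image(name): name is "scene" or "top" or "wrist"; returns the picture (384x512x3 uint8, red, green, blue); there is no depth.
- ctrl.calibration(name): a dict with "mtx" (3x3 intrinsics, pixels), "R" (3x3) and "t" (3): a world point X has camera coordinates R X + t. Camera axes: x right, y down, z forward; pixel columns grow to the right and rows downward; lengths in mm; the calibration is good to about 2 mm. A picture is of the moment at which its call begins: read the wrist's pose just before it. calibration takes no time and is no camera call; for the wrist camera it gives the pose at the moment of the call.
- ctrl.finish_job(): hands the job in; it is judged then, once.
The state is a dict: "clock": time; "qpos": joint angles; "qd": joint speeds; "tau": joint torques, N m; "eef_pos": TCP position; "tool_rot": TCP orientation; "force": force on the tool from outside, world axes, zero at the start; "torque": the same for the moment, N m; "width": finger opening in mm; "gripper_force": force on a finger pad.
Only numpy, scipy, OpenCV 4.12 (cv2) and the standard library are available. Lean on these libraries where they do the work, as an engineer would, in place of code of your own. Each camera call takes 0.05 s, during which the arm holds its last target. There are 200 camera calls.

### The job

The sprung extending leg of the bar's menu stand lies in its adjusting cradle: draw the leg out by its crossbar until the black pointer on the leg lines up with the orange length clip, keep it there for a moment, and then, with the leg still held at the mark, squeeze the red sliding cam lever fully shut against the steel fixed grip. Both the leg and the lever spring back if let go, so finish while still holding: leg at the mark and the lever and fixed grip pinched together between the fingers. Do not start closing the lever away from the mark, and leave the glass, jigger, cherry jar and lime alone.

Things in the scene. Friction and masses are not known exactly. Their poses are not given: they have to be found in the camera images.
- cradle: Wooden board 300 x 140 x 12 mm on rubber feet (top at z 16 mm), fixed to the worktop; origin under its centre at worktop height, z up. Its +x axis is the direction in which the leg draws out. Two black guide blocks (tops at z 46 mm) hold the leg; the front one ends at x -35 mm; a white scale strip with a tick each 10 mm runs along its y = -54 mm edge.
- leg_travel (a joint): How far the leg is drawn out of the cradle along the cradle's +x, m: 0 = fully in (where it starts), 0.07 = stop. A spring pulls it in with about 2 N at 0 and 4 N at 0.07. Parts of the leg given below in the cradle's frame are for joint 0; add the joint value to x.
- leg: The extending leg: brass bar, head plate, steel crossbar, fixed grip and pointer, with the cam lever on it. Origin at the cradle's origin when the leg is in, moves with the leg; axes as the cradle's.
- crossbar (a point): Middle of the inner face of the steel crossbar (black rubber pad outside) at the leg's outer end, cradle x 45, y 0, z 54 mm with the leg in: an upright wall, y -48 to 48 mm, z 32 to 76 mm. Fingers set down inside it push this face outward to draw the leg out.
- head_top (a point): Middle of the top of the brass head plate at the leg's outer end, at cradle x 30, y 0, z 32 mm with the leg in; the plate is 52 mm along x, 84 mm across, and carries crossbar, grip and lever; fingertips must stay above it. From crossbar to front guide block 80 mm are free along x for the two fingers, one on each side of grip and lever.
- fixed_grip (a point): Middle of the outer face of the steel fixed grip, at cradle x 33, y -12, z 54 mm with the leg in: an upright fixed on the head plate, 20 mm along x, 10 mm thick (y -12 to -2 mm), z 32 to 76 mm. One finger bears on this face (it looks to -y).
- cam_lever: Red sliding cam lever beside the fixed grip; its ribbed upright tab is 20 mm along x (cradle x 23 to 43 mm), z 32 to 76 mm. Open: tab at y +18 to +28 mm, a finger bears on its face at y = +28 mm; shut: y +2 to +12 mm. Origin at the cradle's origin when leg is in and lever is open; moves with leg and lever, axes as the cradle's.
- lever_travel (a joint): Travel of the cam lever toward the fixed grip (cradle -y), m: 0 = open (where it starts), 0.016 = fully shut. A spring of about 2.4 N (open) to 4.3 N (shut) pushes it open.
- squeeze_point (a point): Point midway between the outer faces of fixed grip and shut lever (24 mm apart then), on the leg at cradle x 33, y 0, z 60 mm with the leg in; moves with the leg. A gripper centred here across the pair, opened to 65 mm or more, clears the open lever and shuts it without pushing sideways on the fixed grip.
- pointer (a point): Tip of the black pointer on the leg, over the scale strip, at cradle x 12, y -54, z 29 mm with the leg in; moves with the leg.
- mark_clip: Orange length clip on the scale strip, 10 mm wide with a black line across its middle; fixed; origin under the line at z 20 mm, x axis as the cradle's. It stands 30 to 58 mm beyond the pointer's starting place; the leg is at the mark when the pointer has the clip's x.
- glass: Clear tumbler, 81 mm wide, 93 mm tall, bystander, loose; origin under its centre.
- jigger: Brass double jigger, 44 mm wide, 78 mm tall, bystander, loose; origin under its centre.
- cherry_jar: Jar of red cherries with green lid, 62 mm wide, 86 mm tall, bystander, loose; origin under its centre.
- lime: Green lime, 53 x 43 x 44 mm, bystander, loose; origin under its centre.

How it is judged (in metres and radians):
On the way, in this order (a step that is already met when the one before it is completed fails the run):
1. the leg is held at the length mark (within 4 mm) with the lever still open (x of pointer in the frame of mark_clip between -0.004 and 0.004 m and value of joint lever_travel below 0.004 m), for 0.2 s.
2. the cam lever is shut while the leg is at the mark (x of pointer in the frame of mark_clip between -0.004 and 0.004 m and value of joint lever_travel above 0.013 m), for 0.3 s.
At the end, for the whole second after the job is handed in: The pointer stands within 4 mm of the clip's line, the cam lever is shut (13 of 16 mm or more), and the fingers still press on both the lever tab and the fixed grip with more than 2 N each (all of step 2 and contact force between the fingers and cam_lever above 2 N and contact force between the fingers and steel_fixed_grip above 2 N); the arm keeps its last pose, push and grip.
It fails at once if the lever is closed by 7 mm or more while the pointer is over 7 mm from the mark (value of joint lever_travel above 0.007 m and not (x of pointer in the frame of mark_clip between -0.007 and 0.007 m)).
It fails at once if a bystander (glass, jigger, cherry jar, lime) is moved more than 30 mm (distance of any of glass, jigger, cherry_jar, lime from where it was at the start of the episode above 0.03 m).
It also fails if it takes over 32 s, if anything falls off the work surface, if the arm or the gripper's body presses on something with over 40 N, if the wrist force passes 120 N, or if a joint passes its speed limit or range.

## Working session

There is one attempt and no reset: what is moved stays moved. The work goes in short steps, Python scripts to look and compute and a tool call to move; the robot and the scene stay as the last step left them, time stands still between calls to the robot, and variables do not carry over. Pictures are saved under pics/ and viewed, at most 12 in all, crops included, and the job is handed in when it is done.

Besides the shell and the picture viewer there is one more tool, called after "Request:" by a JSON object that holds its "name" and its "arguments", one argument or row to a line. carry_out: Moves the arm, as the interface text tells. Its arguments: {"type":"object","properties":{"deltas":{"type":"array"}},"required":["deltas"]}

```bash
mkdir -p pics
python3 - <<'E'
from cell import ctrl
import cv2
s=ctrl.read_state(); print(s, ctrl.grip_depth)
for n in("top","scene"):
    cv2.imwrite(f"pics/{n}0.png",ctrl.get_image(n)[:,:,::-1]); c=ctrl.calibration(n); print(n,c)
E
```

```text
{'clock': 0.0, 'qpos': array([-1.22278056,  0.62930631,  0.03842641,  1.51836533, -0.02698533,
        0.99631856, -0.019956  ]), 'qd': array([-0.00035119,  0.00090295,  0.00077164, -0.00059459,  0.00258192,
       -0.00146204,  0.0004246 ]), 'tau': array([ 1.08665154e-03, -5.63397431e+01,  1.22664135e+00, -1.93442971e+01,
        1.10353640e-02,  1.06535133e-02,  1.37631875e-05]), 'eef_pos': array([261.08572305, 594.57522049, 230.41548044]), 'tool_rot': array([-3.13971284e+00,  2.59357176e-05,  2.72784153e+00]), 'force': array([-0.03022236,  0.59302101, -0.33156945]), 'torque': array([ 0.02216533, -0.00283618,  0.00419868]), 'gripper_force': 0.0, 'width': 85.50904173081587} 18.700000000000003
top {'mtx': array([[410.25215532,   0.        , 250.8079287 ],
       [  0.        , 410.25215532, 199.91082734],
       [  0.        ,   0.        ,   1.        ]]), 'R': array([[-0.01680382, -0.99979968, -0.01087372],
       [-0.9826479 ,  0.01852274, -0.18455357],
       [ 0.18471801,  0.00758383, -0.9827623 ]]), 't': array([  62.21982184,  480.79871583, 1146.66756156])}
scene {'mtx': array([[460.9035956 ,   0.        , 254.88299437],
       [  0.        , 460.9035956 , 196.72528726],
       [  0.        ,   0.        ,   1.        ]]), 'R': array([[-0.64310523, -0.76570797,  0.01034278],
       [-0.40335647,  0.32722974, -0.8545316 ],
       [ 0.65093719, -0.55372557, -0.51929642]]), 't': array([ 341.55770153,  241.62312443, 1404.07827866])}
```

View pics/top0.png

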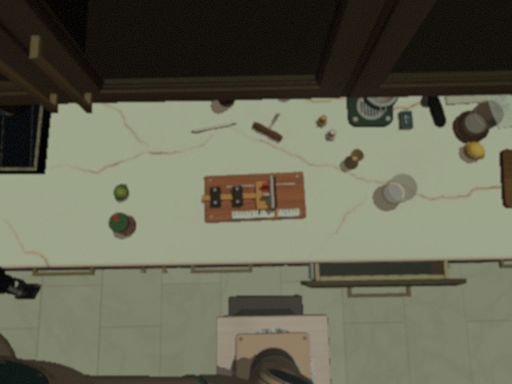

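View pics/scene0.png

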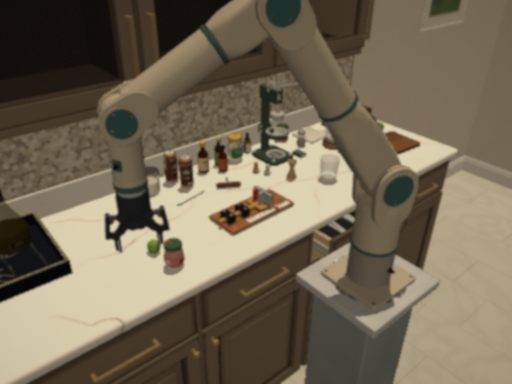

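Top view: board at pixels (205..305, 173..222), leg drawing out to image right, scale strip on the near side. Scene view confirms bystanders are clear of the board. Next I measure the board.

```bash
cat > h.py <<'E'
from cell import ctrl
import numpy as np, cv2
def ray(n,uv,z,c=None):
    c=c or ctrl.calibration(n); R,t=c["R"],c["t"]
    d=R.T@np.linalg.inv(c["mtx"])@[uv[0],uv[1],1]; o=-R.T@t
    return o+d*(z-o[2])/d[2]
def proj(X,c):
    p=c["mtx"]@(c["R"]@np.asarray(X)+c["t"]); return p[:2]/p[2]
E
python3 - <<'E'
from h import *
im=cv2.imread("pics/top0.png"); hsv=cv2.cvtColor(im,cv2.COLOR_BGR2HSV)
m=((hsv[:,:,0]<22)&(hsv[:,:,1]>90)).astype(np.uint8)
m[:165]=0;m[230:]=0;m[:,:195]=0;m[:,315:]=0
m=cv2.morphologyEx(m,cv2.MORPH_CLOSE,np.ones((9,9)))
c=max(cv2.findContours(m,0,2)[0],key=cv2.contourArea)
r=cv2.minAreaRect(c);print(r)
b=cv2.boxPoints(r);P=np.array([ray("top",p,16) for p in b]);print(b,P.round(1),P.mean(0))
print([np.linalg.norm(P[i]-P[i-1]) for i in range(4)])
cv2.imwrite("pics/top0c.png",cv2.resize(im[165:230,195:315],None,fx=6.5,fy=6.5,interpolation=cv2.INTER_CUBIC))
E
```

```text
((253.05430603027344, 196.64028930664062), (45.32958984375, 102.21752166748047), 87.27368927001953)
[[200.92534 176.43214]
 [303.02716 171.57014]
 [305.1833  216.84843]
 [203.08145 221.71043]] [[ 562.1  203.    16. ]
 [ 571.2 -104.9   16. ]
 [ 433.4 -105.7   16. ]
 [ 424.5  195.8   16. ]] [497.80806073  47.06584131  16.        ]
[np.float64(137.8007022222856), np.float64(307.9520809439311), np.float64(137.73205354277457), np.float64(301.6084971618653)]
```

View pics/top0c.png

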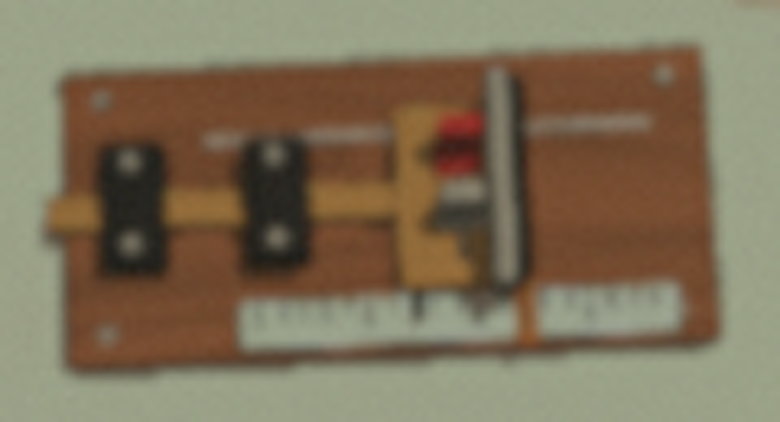

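Crop shows the board corners at about TL (62,78), TR (700,47), BR (717,345); pointer at (417,318) and orange clip at (529,318), about 48 mm apart. I'll compute a rough pose and fly there for a wrist view.

Run:
```python
from h import *
f=lambda u,v,z:ray("top",(u/6.5+195-.4,v/6.5+165-.4),z)
TL,TR,BR,BL=[f(*p,16) for p in((62,78),(700,47),(717,345),(68,368))]
print(TL,TR,BR,BL,(TL+TR+BR+BL)/4, [np.linalg.norm(a-b) for a,b in((TL,TR),(TR,BR),(BR,BL),(BL,TL))])
a=(TR-TL)+(BR-BL); print(np.degrees(np.arctan2(a[1],a[0])))
print(f(417,318,29)-f(529,318,22))
```

```text
[561.40395817 193.2682916   16.        ] [ 570.40993035 -102.6119901    16.        ] [ 430.99521312 -104.74820946   16.        ] [425.86400183 189.96936425  16.        ] [497.16827587  43.96936407  16.        ] [np.float64(296.01731137841296), np.float64(139.43108266446663), np.float64(294.7622390733251), np.float64(135.58009693512284)]
-88.62876864939766
[-0.13783619 50.75380697  7.        ]
```

Request:
{"name": "carry_out", "arguments": {
  "deltas": [0, 0, 10.5, 0, 0, 0, -1, 0, 0, 10.5, 0, 0, 0, -1, 0, 0, 10.5, 0, 0, 0, -1, 0, 0, 10.5, 0, 0, 0, -1, 0, 0, 10.5, 0, 0, 0, -1, 0, 0, 10.5, 0, 0, 0, -1, 0, 0, 1.9, 0, 0, 0, -1]
}}

```text
clock: 0.98
eef_pos: [261.0, 594.9, 230.8]
tool_rot: [-3.141, 0.001, 1.595]
force: [0.1, -0.5, -0.7]
width: 85.4
gripper_force: 0.0
```

Request:
{"name": "carry_out", "arguments": {
  "deltas": [0, 0, 0, -0.0566, 0.0223, 0, -1, 0, 0, 0, -0.0566, 0.0223, 0, -1, 0, 0, 0, -0.0566, 0.0223, 0, -1, 0, 0, 0, -0.0566, 0.0223, 0, -1, 0, 0, 0, -0.0566, 0.0223, 0, -1, 0, 0, 0, -0.0566, 0.0223, 0, -1, 0, 0, 0, -0.0566, 0.0223, 0, -1, 0, 0, 0, -0.0566, 0.0223, 0, -1, 0, 0, 0, -0.0566, 0.0223, 0, -1, 0, 0, 0, -0.0566, 0.0223, 0, -1, 0, 0, 0, 0, 0, 0, -0.7, 0, 0, 0, 0, 0, 0, -0.7]
}}

```text
clock: 2.48
eef_pos: [497.6, 35.1, 231.1]
tool_rot: [-3.141, -0.001, 1.596]
force: [0.1, 0.9, -0.1]
width: 72.3
gripper_force: 0.0
```

Run:
```python
from h import *
s=ctrl.read_state(); print(s["clock"],s["eef_pos"],s["tool_rot"],s["width"],s["qpos"])
c=ctrl.calibration("wrist"); im=ctrl.get_image("wrist")[:,:,::-1]; cv2.imwrite("pics/w1.png",im)
np.savez("w1.npz",**c); print(-c["R"].T@c["t"])
cv2.imwrite("pics/w1b.png",cv2.resize(im,None,fx=1.55,fy=1.55))
```

```text
2.475 [497.60374519  35.09100906 231.06426752] [-3.14068401e+00 -6.95820911e-04  1.59618351e+00] 72.32734011592252 [-0.39958276  0.43780796  0.38754475  1.93784909 -0.22440441  0.80838289
  0.13641382]
[494.90023319 117.90241382 373.51059676]
```

View pics/w1.png

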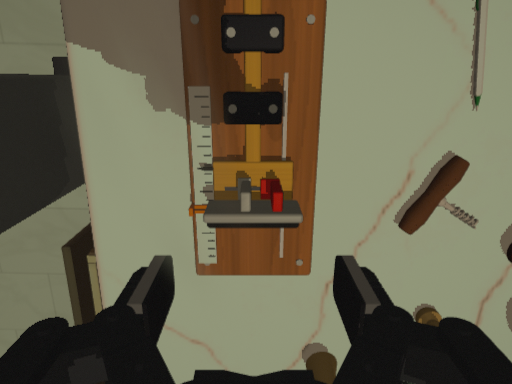

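Wrist view: cradle vertical in image, pointer near (205,168), orange clip at (197,210), front guide block (253,108), crossbar (253,213), lever (272,195). I'll zoom.

Run:
```python
from h import *
im=cv2.imread("pics/w1.png")
cv2.imwrite("pics/w1c.png",cv2.resize(im[145:245,180:310],None,fx=6,fy=6,interpolation=cv2.INTER_CUBIC))
c=dict(np.load("w1.npz"))
hsv=cv2.cvtColor(im,cv2.COLOR_BGR2HSV)
m=((hsv[:,:,0]>8)&(hsv[:,:,0]<20)&(hsv[:,:,1]>180)&(hsv[:,:,2]>140))
m[:,:185]=0;m[:,212:]=0;m[:195]=0;m[225:]=0
ys,xs=np.where(m);print("clip",len(xs),xs.min(),xs.max(),ys.min(),ys.max(),xs.mean(),ys.mean())
f=lambda u,v,z:ray("",(u,v),z,c)
# board corners/edges: rows of board right/left edges at several rows, bottom corner
for v in(60,150,250): 
    b=(hsv[v,:,0]<12)&(hsv[v,:,1]>110); x=np.where(b[175:335])[0]+175; print(v,x.min(),x.max(),f(x.min(),v,16),f(x.max()+1,v,16))
for u in (230,270,):
    b=(hsv[:,u,0]<12)&(hsv[:,u,1]>110);y=np.where(b[230:300])[0]+230;print(u,y.max(),f(u,y.max()+1,16))
```

```text
clip 63 189 205 206 215 196.17460317460316 209.984126984127Traceback (most recent call last):
  File "<stdin>", line 12, in <module>
    return umr_minimum(a, axis, None, out, keepdims, initial, where)
ValueError: zero-size array to reduction operation minimum which has no identity
```

View pics/w1c.png

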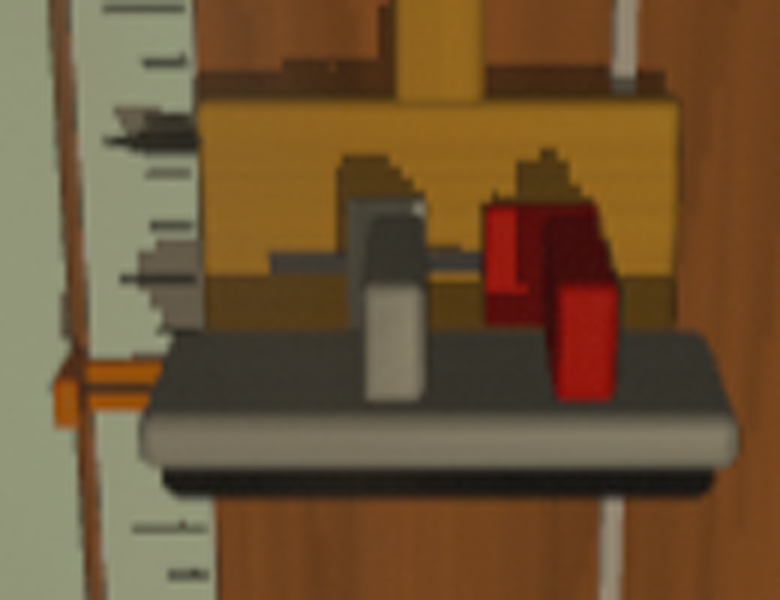

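Zoom: pointer tip at crop (103,140), clip line at (120,386), crossbar top edges at x 143 and 736 (row ~440), grip top x 366–425, lever top x 556–617.

Run:
```python
from h import *
c=dict(np.load("w1.npz"))
f=lambda u,v,z:ray("",(180+u/6-.4,145+v/6-.4),z,c)
a=np.radians(-88.6)
def crd(P): # to frame along est. yaw
    d=P[:2]-[497.2,44]; return [round(float(d@[np.cos(a),np.sin(a)]),1),round(float(d@[-np.sin(a),np.cos(a)]),1)]
for n,p in dict(ptr=(103,140,29),clip20=(120,386,20),clip24=(120,386,24),cbL=(142,415,76),cbR=(738,412,76),gripL=(366,400,76),gripR=(425,400,76),gripBack=(395,285,76),levL=(556,400,76),levR=(617,400,76),levBack=(588,285,76),plateL=(198,100,32),plateR=(681,98,32),t1=(150,62,16.5),t2=(150,173,16.5),t3=(150,278,16.5),t4=(160,528,16.5)).items():
    P=f(*p); print(n,P.round(1),crd(P))
```

```text
ptr [437.4  30.1  29. ] [12.4, -60.1]
clip20 [437.8 -19.3  20. ] [61.8, -60.9]
clip24 [438.4 -17.7  24. ] [60.3, -60.2]
cbL [450.2  -2.3  76. ] [45.2, -48.1]
cbR [544.    0.6  76. ] [44.5, 45.8]
gripL [485.5   1.1  76. ] [42.6, -12.8]
gripR [494.7   1.4  76. ] [42.6, -3.5]
gripBack [489.7  20.3  76. ] [23.6, -8.1]
levL [515.3   1.9  76. ] [42.5, 17.1]
levR [524.9   2.1  76. ] [42.5, 26.7]
levBack [519.4  21.   76. ] [23.5, 21.6]
plateL [454.5  38.4  32. ] [4.6, -42.9]
plateR [537.4  40.9  32. ] [4.1, 40.1]
t1 [444.1  41.5  16.5] [1.2, -53.1]
t2 [443.7  21.   16.5] [21.7, -54.0]
t3 [443.3   0.9  16.5] [41.8, -54.9]
t4 [444.2 -49.8  16.5] [92.4, -55.3]
```

Request:
{"name": "carry_out", "arguments": {
  "deltas": [0, 0, 0, 0, -0.0011, 0.045, -0.7, 0, 0, 0, 0, 0, 0.05, -0.7, 0, 0, 0, 0, 0, 0.05, -0.7, 0, 0, 0, 0, 0, 0.03, -0.7, 0, 0, 0, 0, 0, 0.015, -0.7, 0, 0, 0, -0.01, 0, 0, -0.7, 0, 0, 0, -0.01, 0, 0, -0.7, 0, 0, 0, -0.008, 0, 0, -0.7, 0, 0, 0, -0.008, 0, 0, -0.7, 0, 0, 0, -0.008, 0, 0, -0.7, 0, 0, 0, 0, 0, 0, -0.7, 0, 0, 0, 0, 0, 0, -0.7]
}}

```text
clock: 4.03
eef_pos: [498.1, -9.0, 41.3]
tool_rot: [3.141, -0.0, 1.595]
force: [1.5, 2.7, 2.3]
width: 72.9
gripper_force: 1.2
```

Run:
```python
from h import *
s=ctrl.read_state(); print(s["clock"],s["eef_pos"],s["tool_rot"],s["width"],s["force"])
c=ctrl.calibration("wrist"); im=ctrl.get_image("wrist")[:,:,::-1]; cv2.imwrite("pics/w2.png",im)
np.savez("w2.npz",**c)
```

```text
4.025 [498.13173793  -8.99851223  41.3046116 ] [ 3.14135931e+00 -2.85375610e-04  1.59531818e+00] 72.90098708694742 [1.49261734 2.67215491 2.28159477]
```

View pics/w2.png

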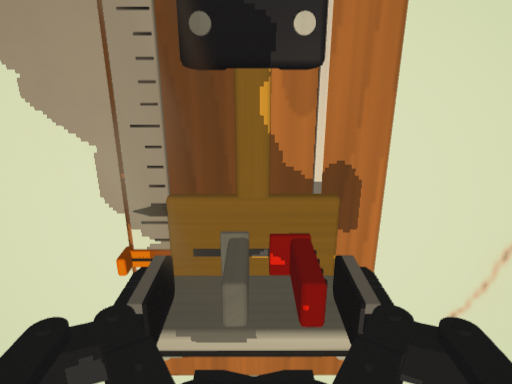

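Fingers straddle grip and lever, and the leg has started out (2.7 N). Pointer tip ≈(135,211), clip ≈(135,261). Measuring the remainder.

```bash
cat > rem.py <<'E'
from h import *
def rem(p,q,c):
    a=np.radians(-88.4); ax=np.array([np.cos(a),np.sin(a),0])
    P=ray("",p,29,c)
    for z in(20,22,24): print(z,((ray("",q,z,c)-P)@ax).round(1))
    print(P)
E
python3 - <<'E'
from rem import *
im=cv2.imread("pics/w2.png")
cv2.imwrite("pics/w2c.png",cv2.resize(im[195:280,105:180],None,fx=7,fy=7,interpolation=cv2.INTER_CUBIC))
rem((133,211),(137,261),dict(np.load("w2.npz")))
E
```

```text
20 32.8
22 31.7
24 30.6
[437.77775891  11.8602222   29.        ]
```

View pics/w2c.png

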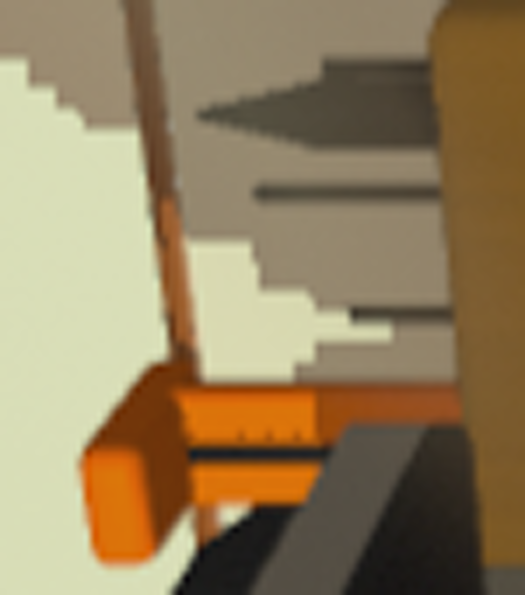

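Request:
{"name": "carry_out", "arguments": {
  "deltas": [0, 0, 0, -0.007, -0.0003, 0, -0.7, 0, 0, 0, -0.007, 0, 0, -0.7, 0, 0, 0, -0.007, 0, 0, -0.7, 0, 0, 0, -0.007, 0, 0, -0.7, 0, 0, 0, 0, 0, 0, -0.7]
}}

```text
clock: 4.7
eef_pos: [498.3, -38.3, 41.3]
tool_rot: [-3.141, 0.0, 1.594]
force: [2.5, 3.3, 0.1]
width: 72.6
gripper_force: 1.6
```

Run:
```python
from rem import *
s=ctrl.read_state(); print(s["clock"],s["eef_pos"],s["tool_rot"],s["width"],s["force"])
c=ctrl.calibration("wrist"); im=ctrl.get_image("wrist")[:,:,::-1]; np.savez("w3.npz",**c); cv2.imwrite("pics/w3.png",im)
cv2.imwrite("pics/w3c.png",cv2.resize(im[185:270,105:185],None,fx=7,fy=7,interpolation=cv2.INTER_CUBIC))
```

```text
4.7 [498.25039628 -38.3263023   41.3066728 ] [-3.14147504e+00  3.99094247e-04  1.59356989e+00] 72.57176337124658 [2.51098682 3.29276034 0.11016413]
```

View pics/w3c.png

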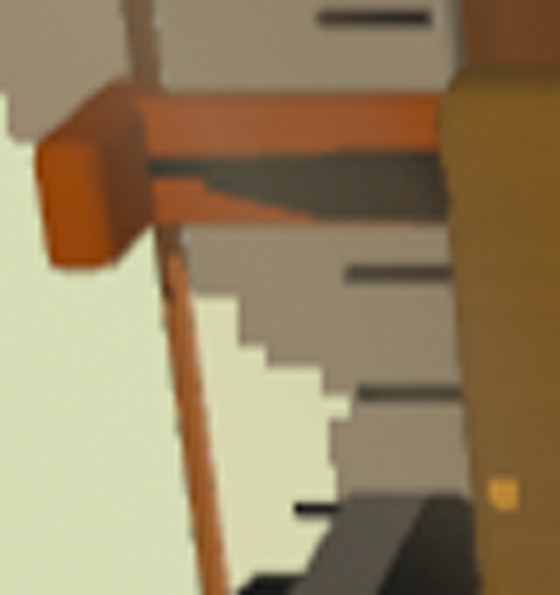

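Pointer tip at crop (203,180), line at (175,168).

Run:
```python
from rem import *
rem((105+203/7-.4,185+180/7-.4),(105+175/7-.4,185+168/7-.4),dict(np.load("w3.npz")))
```

```text
20 2.5
22 1.8
24 1.0
[438.25015787 -16.95100696  29.        ]
```

Request:
{"name": "carry_out", "arguments": {
  "deltas": [0, 0, 0, -0.0015, 0, 0, -0.7, 0, 0, 0, 0, 0, 0, -0.7, 0, 0, 0, 0, 0, 0, -0.7, 0, 0, 0, 0, 0, 0, -0.7, 0, 0, 0, 0, 0, 0, -0.7]
}}

```text
clock: 5.38
eef_pos: [498.2, -38.6, 41.3]
tool_rot: [-3.141, -0.0, 1.595]
force: [1.0, 4.3, 1.2]
width: 72.6
gripper_force: 1.8
```

Run:
```python
from rem import *
s=ctrl.read_state(); print(s["clock"],s["eef_pos"],s["tool_rot"],s["width"],s["force"])
c=ctrl.calibration("wrist"); im=ctrl.get_image("wrist")[:,:,::-1]; np.savez("w4.npz",**c); cv2.imwrite("pics/w4.png",im)
cv2.imwrite("pics/w4c.png",cv2.resize(im[150:384,80:400],None,fx=2.5,fy=2.5,interpolation=cv2.INTER_CUBIC))
```

```text
5.375 [498.23784776 -38.64454712  41.31433636] [-3.14132152e+00 -1.50293112e-04  1.59524162e+00] 72.58822823717071 [1.01162871 4.30160347 1.1889059 ]
```

View pics/w4c.png

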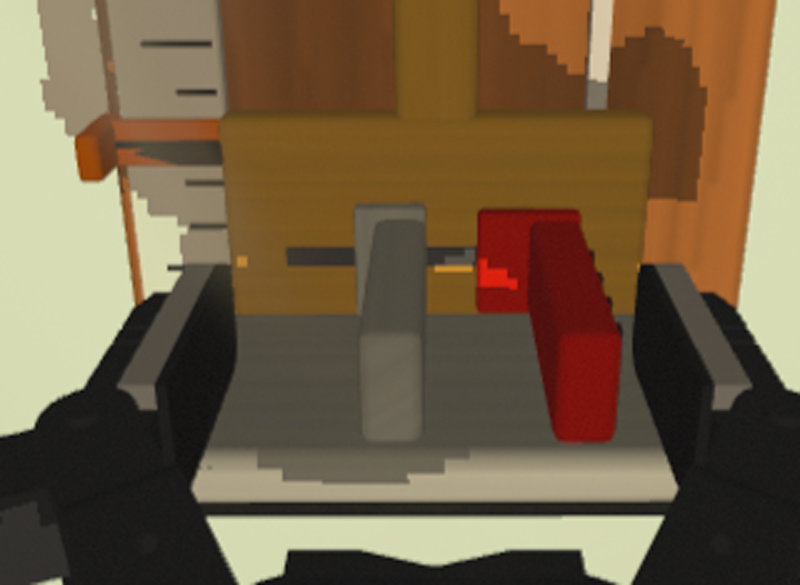

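Crop shows the pointer overlying the clip line (~(150,150)), lever open, fingers clear either side. Check numerically how far it moved.

Run:
```python
from rem import *
for n in(3,4):
    im=cv2.imread(f"pics/w{n}.png"); c=dict(np.load(f"w{n}.npz"))
    hsv=cv2.cvtColor(im,cv2.COLOR_BGR2HSV)
    o=((hsv[:,:,0]<20)&(hsv[:,:,1]>140))[190:230]
    g=cv2.cvtColor(im,cv2.COLOR_BGR2GRAY)[190:230].astype(float)
    def cen(u):
        w=np.clip(95-g[:,u],0,None)*1.; k=np.arange(190,230); r=np.where(o[:,u])[0]+190
        w[(k<r.min())|(k>r.max())]=0; return (w*k).sum()/w.sum(), r.min(), r.max()
    L=[cen(u) for u in(128,130)]; T=[cen(u) for u in(150,155,160)]
    print(n,L,T)
    v=np.mean([t[0] for t in T]); rem((155,v),(129,L[0][0]),c)
```

```text
3 [(np.float64(217.31543624161074), np.int64(199), np.int64(227)), (np.float64(210.77477477477478), np.int64(199), np.int64(229))] [(np.float64(206.0), np.int64(199), np.int64(206)), (np.float64(nan), np.int64(199), np.int64(205)), (np.float64(204.45833333333334), np.int64(198), np.int64(206))]
20 nan
22 nan
24 nan
[nan nan nan]
4 [(np.float64(216.17391304347825), np.int64(198), np.int64(225)), (np.float64(210.42201834862385), np.int64(198), np.int64(229))] [(np.float64(nan), np.int64(198), np.int64(205)), (np.float64(201.5), np.int64(198), np.int64(205)), (np.float64(201.1818181818182), np.int64(198), np.int64(205))]
20 nan
22 nan
24 nan
[nan nan nan]<stdin>:9: RuntimeWarning: invalid value encountered in scalar divide
```

Run:
```python
import cv2,numpy as np
z=[cv2.resize(cv2.imread(f"pics/w{n}.png")[190:225,108:172],None,fx=8,fy=8,interpolation=cv2.INTER_CUBIC) for n in(3,4)]
cv2.imwrite("pics/cmp.png",np.vstack(z))
```

```text
(no output)
```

View pics/cmp.png

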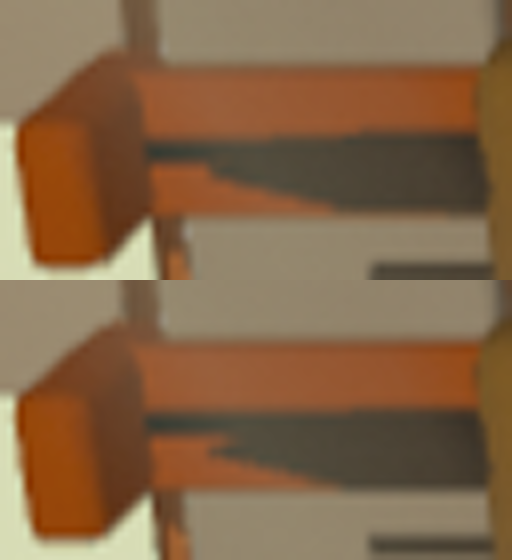

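Pointer tip sits 3.5 px (1.9 mm) past the line in the image; parallax of 9 mm height accounts for ~3 mm, so about 1 mm is left. Nudge 1 mm, hold, then close gently.

Request:
{"name": "carry_out", "arguments": {
  "deltas": [0, 0, 0, -0.001, 0, 0, -0.7, 0, 0, 0, 0, 0, 0, -0.7, 0, 0, 0, 0, 0, 0, -0.7, 0, 0, 0, 0, 0, 0, -0.7, 0, 0, 0, 0, 0, 0, -0.5, 0, 0, 0, 0, 0, 0, -0.3, 0, 0, 0, 0, 0, 0, -0.1, 0, 0, 0, 0, 0, 0, 0.1, 0, 0, 0, 0, 0, 0, 0.3, 0, 0, 0, 0, 0, 0, 0.5, 0, 0, 0, 0, 0, 0, 0.5, 0, 0, 0, 0, 0, 0, 0.5]
}}

```text
clock: 6.92
eef_pos: [498.3, -39.8, 42.1]
tool_rot: [3.141, -0.0, 1.595]
force: [-2.3, 3.5, 10.5]
width: 22.3
gripper_force: 55.2
```

Run:
```python
from rem import *
s=ctrl.read_state(); print(s["clock"],s["eef_pos"],s["tool_rot"],s["width"],s["force"],s["gripper_force"])
c=ctrl.calibration("wrist"); im=ctrl.get_image("wrist")[:,:,::-1]; np.savez("w5.npz",**c); cv2.imwrite("pics/w5.png",im)
a=cv2.resize(im[190:225,108:172],None,fx=8,fy=8,interpolation=cv2.INTER_CUBIC)
b=cv2.resize(im[215:355,128:384],None,fx=2,fy=2)
cv2.imwrite("pics/w5c.png",np.vstack([a,b]))
```

```text
6.925 [498.29436752 -39.79493283  42.11056225] [ 3.14128475e+00 -3.31959746e-04  1.59470393e+00] 22.27237489691332 [-2.27119894  3.51820693 10.5243758 ] 55.151569694280624
```

View pics/w5c.png

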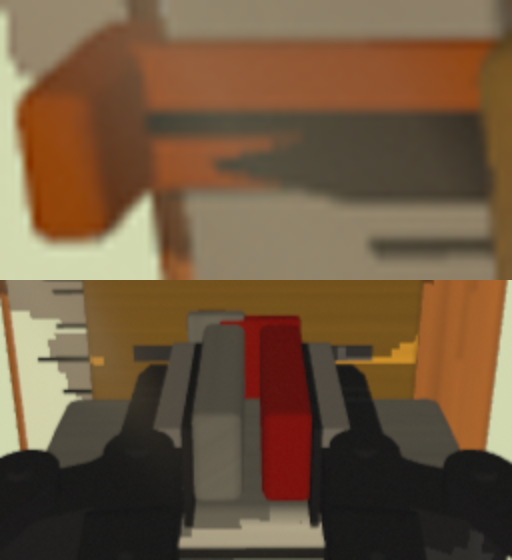

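Request:
{"name": "carry_out", "arguments": {
  "deltas": [0, 0, 0, 0, 0, 0, 1, 0, 0, 0, 0, 0, 0, 1, 0, 0, 0, 0, 0, 0, 1, 0, 0, 0, 0, 0, 0, 1]
}}

```text
clock: 7.48
eef_pos: [498.3, -39.8, 42.1]
tool_rot: [3.141, -0.0, 1.595]
force: [-1.9, 3.4, 11.2]
width: 22.5
gripper_force: 59.7
```

The lever is shut: the gap to the grip is about 4 mm. The pointer is 5.4 px past the line, which parallax accounts for to within about 0.5 mm.

```bash
python3 -c "
from cell import ctrl
print(ctrl.finish_job())"
```

```text
the job is handed in; nothing more can be done
None
```

Job handed in at about 7.5 s, verdict not shown: leg held about 0.5 mm from the mark by my camera estimate, cam lever shut and pinched against the fixed grip at about 60 N, bystanders never approached.

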